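# Slide the top carrier off the stack onto the slide warmer

## Task

Slide the top slide carrier sideways off the stack onto the slide warmer, keeping it flat, and leave it home in the corner, touching both the end stop and the side fence. Once it is on the plate, seat it first against the end stop and then against the side fence, each with a steady push of about 8 newtons for half a second; never load it with 20 newtons or more, as it is full of glass slides. Leave the other three carriers and everything else on the bench where they are.

Things in the scene. Friction and masses are not known exactly. Their poses are not given: they have to be found in the camera images.
- top_centre (a point): Centre (half-way up) of the top slide carrier of the stack: a white plastic tray 124 mm (its x) x 90 mm (its y) x 8 mm thick, plain flat sides, four glass slides lying in it just below the rim; 150 g nominal (up to about 200 g). Too wide to be grasped. It rests freely on the carrier below and slides with 0.5 to 1.6 N of friction.
- top: The same top carrier; origin at the centre of its underside (4 mm below top_centre), axes as above, z up.
- riser: Fixed low grey block 130 x 94 x 16.5 mm under the stack of four equal carriers; origin at the centre of its underside, x and y nearly parallel to the warmer's (within 0.06 rad).
- warmer: Slide warmer: a low fixed instrument 200 x 200 mm beside the stack. Origin: centre of its underside; its flat aluminium plate is 40 mm above. The stack stands beyond its -y edge (y = -100 mm), 10 to 26 mm away. The top carrier's underside is 0.5 to 2 mm above the plate, so it slides across flat in the warmer's +y direction. A flat control panel lies beyond the end stop (y 34 to 100 mm).
- stop: End stop: a fixed steel bracket at warmer y = 36 mm carrying a rigid steel pad bar, 168 mm long (x), 7 mm high, on two screws. Origin: plate height, middle of the bracket's -y face. The pad's flat face looks to -y (to the stack), 12 to 24 mm in front of the origin: set by hand, not measured, so feel for it. A soft sprung pin (0.05 N) stands 2.5 mm out of its middle.
- fence: Side fence: a straight steel bar fixed on the plate, 114 mm long (y), 8 mm wide, 7 mm high, rigid, at right angles to the end stop, beside its pad. Its origin lies at plate height in the middle of the flat face that looks to -x; that face lies at warmer x = +75 mm. The carrier starts 3 to 24 mm short of it (on its -x side).
- home (a point): Marks the home corner on the warmer: warmer x = 13, y = -21, z = 44 mm, axes parallel to the warmer's. Its x and z are those of the top carrier's centre (half-way up) when it touches the fence and lies on the plate. Along y the carrier's centre ends here or up to 12 mm short (-y), where it meets the stop's pad; it is then clear of the stack by 33 to 60 mm.
- second_centre (a point): Centre (half-way up) of the second carrier from the top, same kind and size as the top one, to stay where it is; each carrier lies 8 mm above the next, edges within 3 mm.
- third_centre (a point): Centre (half-way up) of the third carrier from the top, same kind and size as the top one, to stay where it is; each carrier lies 8 mm above the next, edges within 3 mm.
- low_centre (a point): Centre (half-way up) of the lowest carrier, same kind and size as the top one, to stay where it is; each carrier lies 8 mm above the next, edges within 3 mm.
- dropper: Bystander: small white dropper bottle, 32 mm wide, 62 mm tall; origin at the centre of its underside.
- slidebox: Bystander: open blue plastic box 85 x 60 x 45 mm; origin at the centre of its underside.
- tweezers: Bystander: steel tweezers lying flat, about 130 mm long, 5 mm high; origin near the middle, on the table.
- alcohol: Bystander: tall bottle with a blue cap, 84 mm wide, 230 mm tall; origin at the centre of its underside.
- reagent: Bystander: white bottle with a brown cap, 72 mm wide, 150 mm tall; origin at the centre of its underside.
- jar: Bystander: amber glass jar with a black lid, 60 mm wide, 60 mm tall; origin at the centre of its underside.
- coverslips: Bystander: small cardboard box 60 x 45 x 30 mm; origin at the centre of its underside.
Things that resemble listed ones, but are neither listed nor needed, are in the scene too. Leave any orange or red look-alike of the top alone.

How it is judged (in metres and radians):
On the way, in this order (a step that is already met when the one before it is completed fails the run):
1. the top carrier is clear of the stack and on the warmer's plate (y of top_centre in the frame of warmer above -0.054 m and z of top_centre in the frame of warmer below 0.048 m), for 0.05 s.
2. it is pressed steadily on the end stop, 3 to 11 N for 0.3 s (contact force between top and stop between 3 and 11 N), for 0.3 s.
3. it is pressed steadily on the side fence, 3 to 11 N for 0.3 s (contact force between top and fence between 3 and 11 N), for 0.3 s.
At the end, for the whole second after the job is handed in: The top carrier lies flat (0.03 rad) on the plate (2 mm), at rest and square (0.03 rad), bearing on the end stop's pad or its pin (0.005 N or more) and within 2.5 mm of touching the fence; the other three carriers are within 4 mm of where they were (x of top_centre in the frame of home between -0.0025 and 0.0025 m and y of top_centre in the frame of home between -0.016 and 0.003 m and contact force between top and stop above 0.005 N and z of top_centre in the frame of home between -0.002 and 0.002 m and angle between the x axis of top and the x axis of warmer, either way round below 0.03 rad and angle between top's own z axis and vertical below 0.03 rad and linear speed of top below 0.01 m/s and distance of each of second_centre, third_centre, low_centre from where it was at the start of the episode below 0.004 m).
It fails at once if robot, stop or fence loads the top carrier with 20 N or more (contact force between any of the fingers, the arm and top above 20 N or contact force between top and stop above 20 N or contact force between top and fence above 20 N).
It fails at once if the top carrier is tipped (0.12 rad) or lifted (8 mm) (angle between top's own z axis and vertical above 0.12 rad or z of top_centre in the frame of warmer above 0.054 m).
It fails at once if another carrier of the stack is shifted by more than 4 mm (distance of any of second_centre, third_centre, low_centre from where it was at the start of the episode above 0.004 m).
It fails at once if a bystander is moved by more than 15 mm (distance of any of dropper, slidebox, tweezers, alcohol, reagent, jar, coverslips from where it was at the start of the episode above 0.015 m).
It also fails if it takes over 72 s, if anything falls off the work surface, if the arm or the gripper's body presses on something with over 40 N, if the wrist force passes 120 N, or if a joint passes its speed limit or range.

## Robot

A 7-joint arm with a two-finger parallel gripper is mounted at the origin on the work surface. World frame = base frame: x ahead of the robot, y to its left, z up, the work surface at z = 0. Lengths are in mm, angles in rad, forces in N, time in s.
With the tool pointing down it reaches from about 350 to 900 mm from the base axis. Payload 8.1 kg.
Tool frame: the origin (TCP) lies midway between the tips of the shut fingers; the grasp point (between the pads) lies 19 mm behind it; z points along the fingers, x is the direction in which the jaws open and shut, and the axes are right-handed (so a half turn about z gives the same grasp; the last joint's range is limited). The gripper opens to 92 mm and grips with 3 to 60 N. Pads are 19 mm wide; open, the fingers measure 130 mm over their backs; the gripper's body (75 mm by 190 mm) begins 47 mm behind the grasp point.
Start: joints at [1.07, 0.434, 0.025, 1.573, -0.012, 1.134, -0.075], TCP at [242.098, -576.221, 226.742] pointing down, gripper open.
Joint ranges: [-2.62, 2.62], [-0.44, 2.09], [-1.27, 1.32], [0.08, 2.57], [-1.32, 4.46], [0.12, 2], [-2.74, 2.74]. Speed limits (rad/s): [2.22, 2.22, 3.01, 3.01, 3.14, 3.14, 3.14].

## Interface

Orientations are given as [roll, pitch, yaw] about the fixed x, y, z axes, in that order (R = Rz(yaw) Ry(pitch) Rx(roll)).
In Python, from bench import ctrl, cams gives the robot as it stands.
- The arm moves only by the shell command python3 -m creep 'ROWS' [FORCE]. ROWS is JSON, one flat list of numbers, 7 for each row, row after row: the turn, a rotation vector about the tool's x, y, z in rad, then the shift along the tool's x, y, z in m, then the finger opening in m, from 0 to 0.0918. A call has 1 to 8 rows; each row shifts and turns the commanded pose from where the row before left it, along the tool's axes as they then stand; what a row does not reach is not made up. A row lasts 1/8 s, in which the tool goes at most 62.5 mm and 10.7 degrees, less where a joint would pass 70% of its speed; a pose out of reach is approached as far as the arm can. A call with a gripper value outside its range is refused whole. The fingers move at their own pace and stop on an object; FORCE is the grip in N (left out, the last holds). Time passes only in rows, so rows that do not move let the fingers close. It gives the time, the measured TCP pose, the force and the opening at its end, in the units of the state.
- ctrl.get_obs(): the state, without advancing time (a new reading comes with each control period).
- cams.snapshot(name): name is "scene" or "top" or "wrist"; returns a dict with "img" (384x512x3 uint8, red, green, blue), "fovy" (degrees; the focal length in pixels is half the picture's height over the tangent of half this angle, whatever the lens; pixels are square), "cx", "cy" (the principal point, pixels), "R" (3x3) and "t" (3): a world point X has camera coordinates R X + t; the wrist camera has in their place "hand_eye" (4x4, takes a point from camera to tool coordinates, whose origin is the TCP and whose axes are the tool frame's). Camera axes: x right, y down, z forward; pixel columns grow to the right and rows downward; lengths in mm; the calibration is good to about 2 mm. A picture is of the moment at which its call begins: read the wrist's pose just before it. There is no depth.
- ctrl.finish_job(): hands the job in, once; it reports no verdict.
The state is a dict: "clock": time; "qpos": joint angles; "qvel": joint speeds; "joint_torque": joint torques, N m; "ee_pos": TCP position; "orientation": TCP orientation; "contact_force": force on the tool from outside, world axes, zero at the start; "wrist_torque": the same for the moment, N m; "gripper_width": opening from 0.0 (shut) to 1.0 (fully open).
Only numpy, scipy, OpenCV 4.12 (cv2) and the standard library are available. Lean on these libraries where they do the work, as an engineer would, in place of code of your own. Each camera call takes 0.05 s, during which the arm holds its last target. There are 200 camera calls.

## Working session

There is one attempt and no reset: what is moved stays moved. The work goes in short steps, Python scripts to look and compute and a shell command to move; the robot and the scene stay as the last step left them, time stands still between calls to the robot, and variables do not carry over. Pictures are saved under pics/ and viewed, about 8 in all and at most 12, crops included, and the job is handed in when it is done.

```bash
mkdir -p pics; ls
cat > h.py <<'E'
import numpy as np,cv2
from bench import ctrl,cams
from scipy.spatial.transform import Rotation as Ro
def snap(n,fn=None):
    o=ctrl.get_obs(); s=cams.snapshot(n)
    f=s["img"].shape[0]/2/np.tan(np.radians(s["fovy"])/2)
    K=np.array([[f,0,s["cx"]],[0,f,s["cy"]],[0,0,1]])
    if "R" in s: R,t=np.array(s["R"]),np.array(s["t"])
    else:
        T=np.eye(4);T[:3,:3]=Ro.from_euler('xyz',o["orientation"]).as_matrix();T[:3,3]=o["ee_pos"]
        W=np.linalg.inv(T@np.array(s["hand_eye"]));R,t=W[:3,:3],W[:3,3]
    if fn: cv2.imwrite(fn,s["img"][:,:,::-1])
    np.savez("%s.npz"%n,K=K,R=R,t=t,img=s["img"])
    return s["img"],K,R,t
def load(n):
    d=np.load("%s.npz"%n);return d["K"],d["R"],d["t"]
def ray(c,uv,z):
    K,R,t=c;C=-R.T@t;d=R.T@np.linalg.inv(K)@np.array([uv[0],uv[1],1.]);return C+d*(z-C[2])/d[2]
def proj(c,X):
    K,R,t=c;p=K@(R@np.array(X,float)+t);return p[:2]/p[2]
E
python3 - <<'E'
from h import *
a=snap("scene")[0];b=snap("top")[0]
cv2.imwrite("pics/a.png",cv2.resize(a,(800,600))[:,:,::-1]);cv2.imwrite("pics/b.png",cv2.resize(b,(800,600))[:,:,::-1])
print({k:v for k,v in ctrl.get_obs().items()})
for n in("scene","top"):
    K,R,t=load(n);print(n,K,-R.T@t)
E
```

```text
pics
{'clock': 0.1, 'qpos': array([ 1.07040651,  0.43513137,  0.02495354,  1.57398186, -0.01161305,
        1.13399134, -0.07510923]), 'qvel': array([-0.00067843, -0.00179516,  0.00027837, -0.00277664, -0.00125627,
        0.00075002, -0.00032049]), 'joint_torque': array([ 2.85215145e-03, -6.69125962e+01,  9.87839475e-01, -3.15147328e+01,
       -6.04432868e-02,  3.73866025e-02, -3.44138346e-05]), 'ee_pos': array([ 241.90872847, -575.80427391,  226.04621458]), 'orientation': array([ 3.14148823e+00,  1.36299980e-03, -1.17307230e+00]), 'contact_force': array([ 0.01488636,  0.77225798, -0.68678219]), 'wrist_torque': array([-0.02058222, -0.01350148,  0.02339246]), 'gripper_width': 0.9980809209560246}
scene [[409.38282715   0.         250.57243261]
 [  0.         409.38282715 189.18387568]
 [  0.           0.           1.        ]] [1046.91348944 -505.3059572   798.77357119]
top [[394.12025145   0.         256.62702738]
 [  0.         394.12025145 193.44698217]
 [  0.           0.           1.        ]] [ 417.92132128   82.67324168 1060.93333651]
```

View pics/b.png

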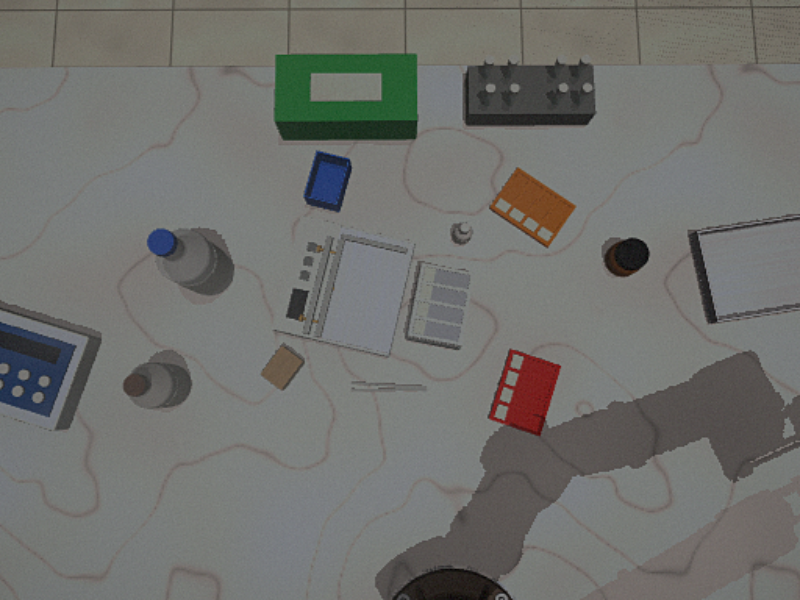

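View pics/a.png

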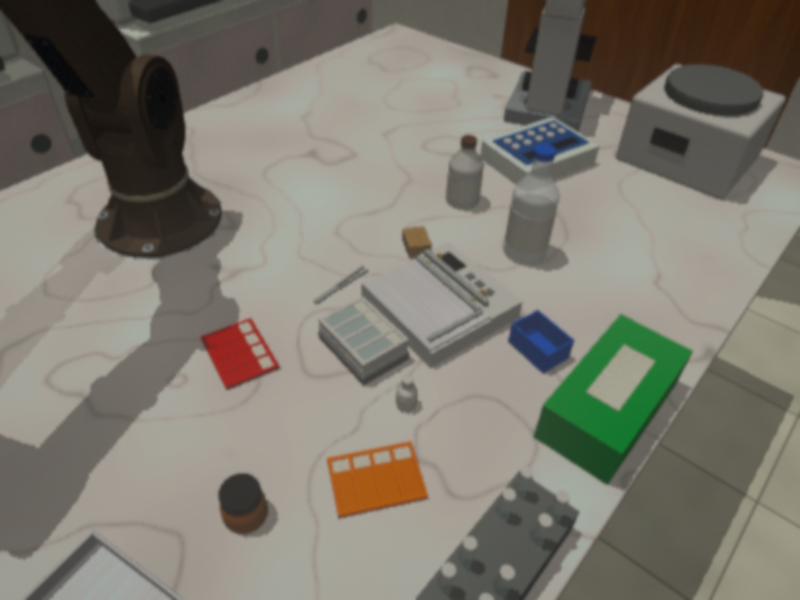

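Top view: white stack at (438,305) px (of 800), warmer at (350,290), with the fence along its upper edge and the stop at its left. The orange (533,207) and red (525,391) carriers are look-alikes lying on the table. The white one beside the warmer, on the riser, fits the description. Scene view: the same stack at (363,340).

Run:
```python
from h import *
c=load("top");s=.64
for n,p,z in[("stack",(438,305),48),("w1",(413,240),40),("w2",(388,355),40),("w3",(276,331),40),("dropper",(461,232),50),("jar",(628,255),60),("alcohol",(162,242),230),("reag",(137,385),150),("cov",(282,366),30),("box",(328,181),45)]:
    print(n,ray(c,np.array(p)*s,z).round(0))
sn=cams.snapshot("wrist");print(np.array(sn["hand_eye"]).round(3),sn["fovy"])
```

```text
stack [553.  16.  48.]
w1 [665.  56.  40.]
w2 [471.  99.  40.]
w3 [512. 285.  40.]
dropper [676. -25.  50.]
jar [ 632. -300.   60.]
alcohol [619. 407. 230.]
reag [424. 465. 150.]
cov [454. 276.  30.]
box [768. 200.  45.]
[[   1.       0.       0.       0.598]
 [  -0.       0.958    0.286  -77.693]
 [  -0.      -0.286    0.958 -159.362]
 [   0.       0.       0.       1.   ]] 63.98383156939108
```

```bash
python3 -m creep '[0,0,0,-0.034,-0.039,0,0.06, 0,0,0,-0.034,-0.039,0,0.06, 0,0,0,-0.034,-0.039,0,0.06, 0,0,0,-0.034,-0.039,0,0.06, 0,0,0,-0.034,-0.039,0,0.06, 0,0,0,-0.034,-0.039,0,0.06, 0,0,0,-0.034,-0.039,0,0.06, 0,0,0,-0.034,-0.039,0,0.06]'
```

```text
clock: 1.15
ee_pos: [424.8, -203.0, 226.7]
orientation: [3.142, -0.0, -1.173]
contact_force: [0.6, 0.1, -0.4]
gripper_width: 0.653
```

```bash
python3 -m creep '[0,0,0,-0.034,-0.039,0,0.06, 0,0,0,-0.034,-0.039,0,0.06, 0,0,0,-0.034,-0.039,0,0.06, 0,0,0,-0.034,-0.039,0,0.06, 0,0,0,-0.034,-0.039,0,0.06, 0,0,0,-0.034,-0.039,0,0.06, 0,0,-0.16,0,0,0.01,0.06, 0,0,-0.16,0,0,0.01,0.06]'
```

```text
clock: 2.15
ee_pos: [561.1, 75.1, 206.1]
orientation: [3.141, 0.0, -0.846]
contact_force: [-0.7, -1.2, -0.1]
gripper_width: 0.652
```

```bash
python3 -m creep '[0,0,-0.16,0,0,0.01,0.06, 0,0,-0.16,0,0,0.01,0.06, 0,0,-0.16,0,0,0.01,0.06, 0,0,-0.16,0,0,0.01,0.06, 0,0,0,0,0,0,0.06]'
```

```text
clock: 2.78
ee_pos: [560.5, 73.7, 165.8]
orientation: [3.141, 0.002, -0.214]
contact_force: [-0.0, -1.1, -0.3]
gripper_width: 0.655
```

Run:
```python
from h import *
im,K,R,t=snap("wrist");cv2.imwrite("pics/w1.png",cv2.resize(im,(800,600),interpolation=cv2.INTER_CUBIC)[:,:,::-1])
```

```text
(no output)
```

View pics/w1.png

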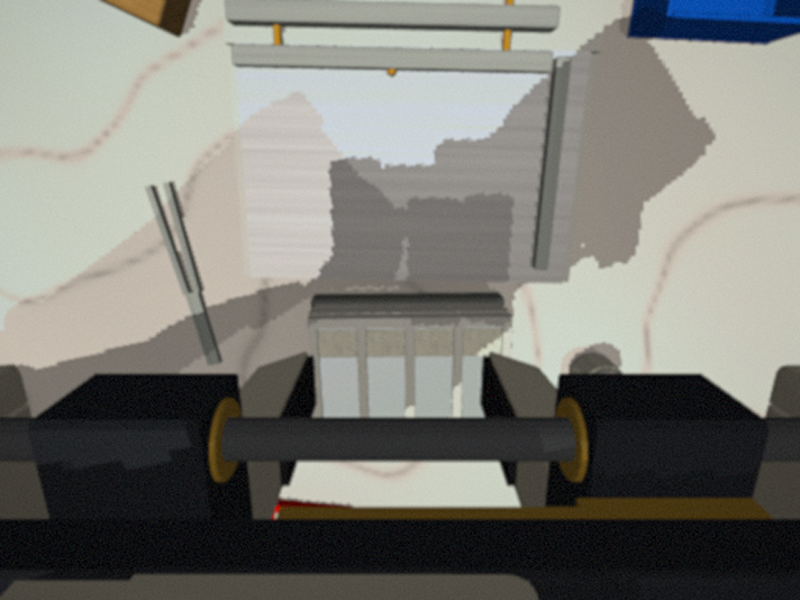

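Wrist view 1: white stack at (410,370), framed by the fingers; plate edge at row 281, stop pad face at row ~68 with its pin at (391,71), fence at right (545,160). The far end of the carrier is hidden, so I back off for a second view.

```bash
cp wrist.npz wrist1.npz; python3 -m creep '[0,0,0,0,0.045,0,0.06, 0,0,0,0,0.045,0,0.06, 0,0,0,0,0.04,0,0.06, 0,0,0,0,0,0,0.06]'
python3 - <<'E'
from h import *
im,K,R,t=snap("wrist");cv2.imwrite("pics/w2.png",cv2.resize(im,(800,600),interpolation=cv2.INTER_CUBIC)[:,:,::-1])
E
```

```text
clock: 3.32
ee_pos: [533.2, -57.0, 167.1]
orientation: [3.14, -0.0, -0.222]
contact_force: [0.2, 0.3, 0.3]
gripper_width: 0.654
```

View pics/w2.png

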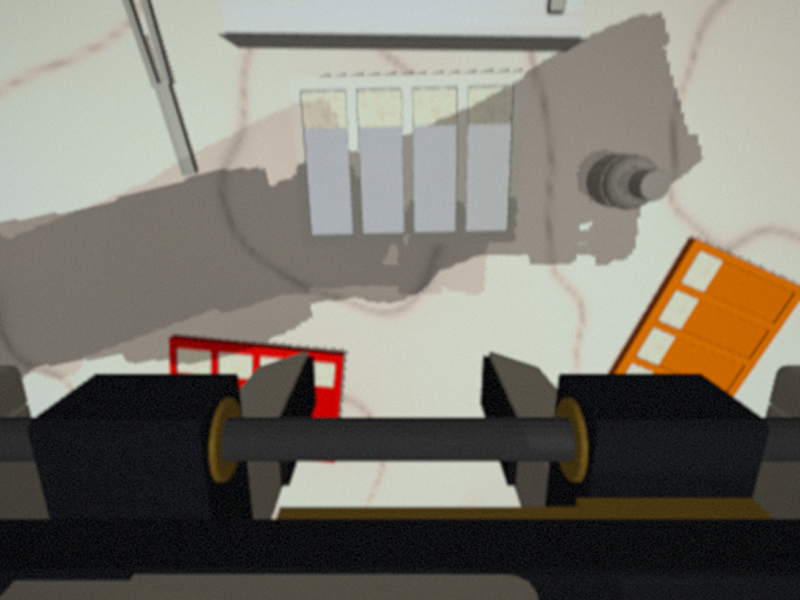

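Wrist view 2: the carrier with four slides at (410,160), far edge row ~75, near edge row ~240. I enlarge this for corners and identity.

Run:
```python
from h import *
im=np.load("wrist.npz")["img"][30:170,180:352]
im=cv2.createCLAHE(3,(4,4)).apply(cv2.cvtColor(im,cv2.COLOR_RGB2GRAY))
cv2.imwrite("pics/w2c.png",cv2.resize(im,None,fx=4,fy=4,interpolation=cv2.INTER_CUBIC))
```

```text
(no output)
```

View pics/w2c.png

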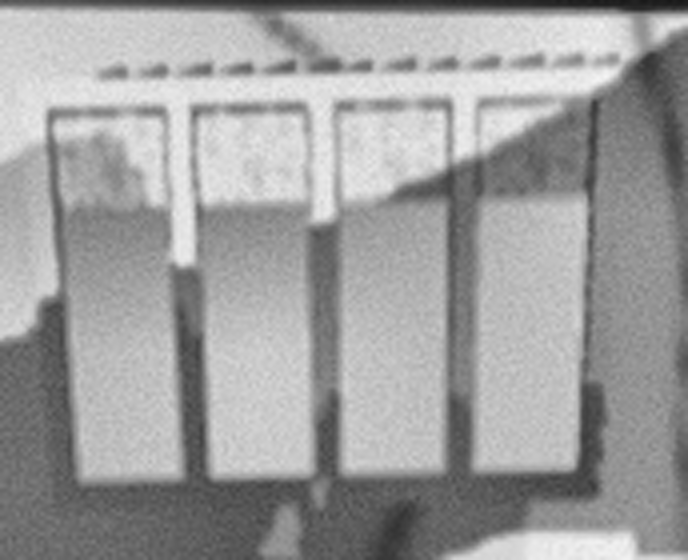

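Run:
```python
from h import *
c=load("wrist");o=ctrl.get_obs()
def P(u,v,z=48.5): return ray(c,((u+.5)/4-.5+180,(v+.5)/4-.5+30),z)[:2]
A=dict(fl=P(50,110),fr=P(597,97),nr=P(578,470),nl=P(78,482))
for k,v in A.items():print(k,v.round(1))
ctr=sum(A.values())/4
d=A['fr']-A['fl']+A['nr']-A['nl'];ya=np.arctan2(d[1],d[0])
d2=A['fr']-A['nr']+A['fl']-A['nl'];yb=np.arctan2(-d2[0],d2[1])
print("ctr",ctr.round(1),"W",np.linalg.norm(d)/2,"L",np.linalg.norm(d2)/2,"yaw",ya,yb,"far rim",P(337,76).round(1),"near corner",P(600,497).round(1))
# plate edge from view 1 (800 px)
c1=load("wrist1")
c1=(c1[0],c1[1],c1[2])
def Q(p,z):return ray(c1,(np.array(p)+.5)*.64-.5,z)[:2]
L,Rr=Q((247,281),40),Q((568,281),40);e=Rr-L;print("plate",L.round(1),Rr.round(1),np.linalg.norm(e),np.arctan2(e[1],e[0]))
y=np.arctan2(e[1],e[0]);X=np.array([np.cos(y),np.sin(y)]);Y=np.array([-X[1],X[0]]);w=(L+Rr)/2+100*Y
def W(p):return np.array([(p-w)@X,(p-w)@Y]).round(1)
print("warmer",w.round(1),"ctr in w",W(ctr),{k:W(Q(p,z)) for k,p,z in[("padL",(235,68),47),("padR",(551,71),47),("fence far",(550,75),47),("fence near",(536,268),47),("pin",(391,75),44)]})
# view1 rim far top-left/right for height triangulation
from scipy.optimize import least_squares
print("tcp in w",W(o["ee_pos"][:2]),o["ee_pos"],o["orientation"])
# triangulate far slide line corners: view1 (317,322),(483,322)
for a,b in(((317,322),(50,110)),((483,322),(597,97))):
    ua=(np.array(a)+.5)*.64-.5;ub=((b[0]+.5)/4-.5+180,(b[1]+.5)/4-.5+30)
    X4=cv2.triangulatePoints(c1[0]@np.c_[c1[1],c1[2]],c[0]@np.c_[c[1],c[2]],np.array(ua,float),np.array(ub,float));print("tri",(X4[:3]/X4[3]).ravel().round(1))
```

```text
fl [507.5  62.3]
fr [619.2  39.7]
nr [603.2 -36.3]
nl [492.1 -14. ]
ctr [555.5  12.9] W 113.59438703921201 L 77.77007838883578 yaw -0.19902835222604945 -0.20321122311745893 far rim [567.3  55.5] near corner [607.1 -43.5]
plate [471.2  96.7] [663.5  55. ] 196.70510859241935 -0.2135553241772267
warmer [588.5 173.5] ctr in w [   1.8 -164. ] {'padL': array([-91.9,  18. ]), 'padR': array([75.2, 16.5]), 'fence far': array([74.8, 14.5]), 'fence near': array([ 76. , -90.2]), 'pin': array([-9.5, 15. ])}
tcp in w [  -5.3 -234.5] [533.65201299 -54.51136153 167.21743358] [ 3.14112458e+00 -7.20674953e-04 -2.19355565e-01]
tri [507.   63.   43.9]
tri [613.   41.6  50.5]
```

The white stack on the riser is the one meant: four slides, centre at warmer (2, -164), ~47 mm high, and square to the warmer within 0.015. The pad face is at y ≈ 17. The fingers are behind it with 15 mm to spare, so I descend.

```bash
python3 -m creep '[0,0,0,0.007,0,0.03,0.06, 0,0,0,0,0,0.03,0.06, 0,0,0,0,0,0.03,0.06, 0,0,0,0,0,0.02,0.06, 0,0,0,0,0,0.01,0.06, 0,0,0,0,0,0,0.06]'
```

```text
clock: 4.12
ee_pos: [540.6, -53.5, 46.7]
orientation: [-3.141, 0.0, -0.213]
contact_force: [0.4, 0.0, 0.8]
gripper_width: 0.651
```

```bash
cat > st.py <<'E'
from h import *
def st(n=4):
    L=[]
    for i in range(n):
        if i: cams.snapshot("wrist")
        o=ctrl.get_obs();L.append(np.r_[o["ee_pos"],o["orientation"][2],o["contact_force"]])
    m=np.mean(L,0);y=-.2136;X=np.array([np.cos(y),np.sin(y)]);Y=np.array([-X[1],X[0]]);d=m[:2]-np.array([588.5,173.5])
    print("t",round(o["clock"],2),"w xy",(d@X).round(1),(d@Y).round(1),"z",m[2].round(2),"yaw",m[3].round(4),"F w",(m[4:6]@X).round(2),(m[4:6]@Y).round(2),m[6].round(2),"std",np.std(L,0).round(2))
if __name__=="__main__": st()
E
python3 st.py
python3 - <<'E'
from h import *
im,K,R,t=snap("wrist");cv2.imwrite("pics/w3.png",cv2.resize(im,(800,600),interpolation=cv2.INTER_CUBIC)[:,:,::-1])
E
```

```text
t 4.28 w xy 1.8 -232.3 z 47.27 yaw -0.213 F w 0.41 -0.0 0.08 std [0.25 0.24 0.38 0.   0.79 0.52 0.73]
```

View pics/w3.png

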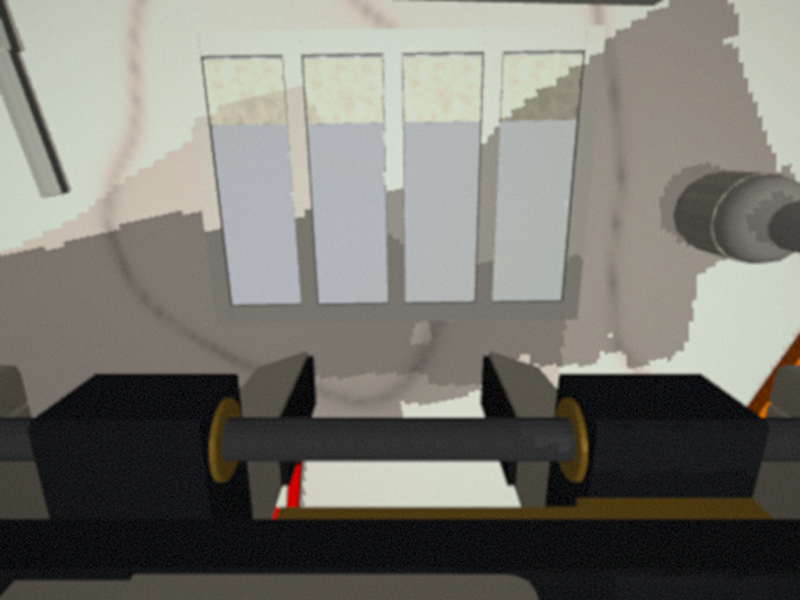

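Wrist view 3: near edge of the carrier at row 320, finger tips at row 355, both fingers squarely behind it. I lower to ~44.6 mm and begin the push.

```bash
python3 -m creep '[0,0,0,0,0,0.0027,0.06, 0,0,0,0,0,0,0.06, 0,0,0,0,-0.004,0,0.06, 0,0,0,0,-0.004,0,0.06, 0,0,0,0,-0.004,0,0.06, 0,0,0,0,-0.004,0,0.06, 0,0,0,0,-0.004,0,0.06, 0,0,0,0,-0.004,0,0.06]'; python3 st.py
```

```text
clock: 5.32
ee_pos: [545.6, -30.8, 44.0]
orientation: [3.141, 0.0, -0.213]
contact_force: [0.4, -0.6, 0.2]
gripper_width: 0.655
t 5.47 w xy 1.4 -208.3 z 44.04 yaw -0.2126 F w 0.02 0.07 0.28 std [0.05 0.29 0.02 0.   0.35 0.71 0.47]
```

```bash
python3 -m creep '[0,0,0,0,-0.004,-0.0004,0.06, 0,0,0,0,-0.004,0,0.06, 0,0,0,0,-0.004,0,0.06, 0,0,0,0,-0.004,0,0.06, 0,0,0,0,-0.004,0,0.06, 0,0,0,0,0,0,0.06]'; python3 st.py
python3 - <<'E'
from h import *
im,K,R,t=snap("wrist");cv2.imwrite("pics/w4.png",cv2.resize(im,(800,600),interpolation=cv2.INTER_CUBIC)[:,:,::-1])
E
```

```text
clock: 6.22
ee_pos: [549.9, -10.8, 44.5]
orientation: [-3.141, -0.0, -0.212]
contact_force: [-0.1, -0.0, -0.0]
gripper_width: 0.652
t 6.38 w xy 1.4 -188.7 z 44.45 yaw -0.2127 F w -0.33 -0.26 -0.31 std [0.05 0.23 0.02 0.   0.46 0.13 0.19]
```

View pics/w4.png

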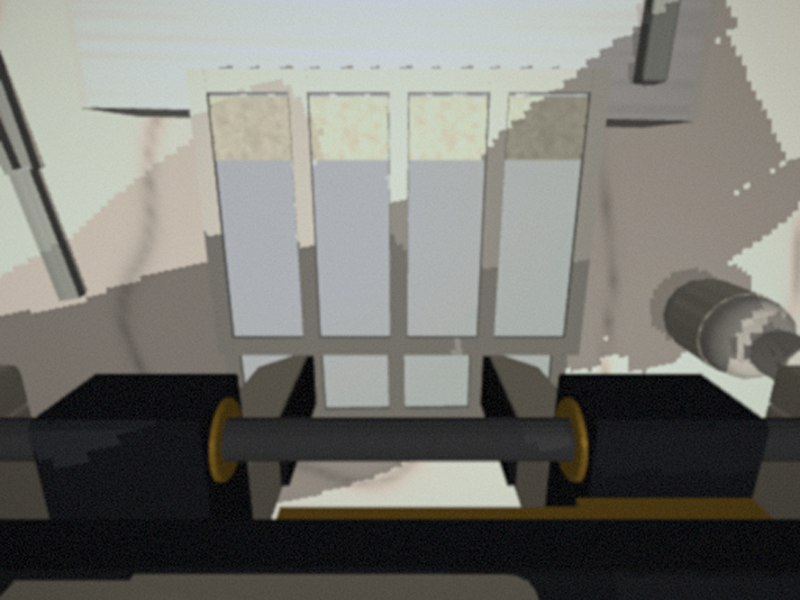

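Wrist view 4: the top carrier has slid ~30 mm and stays square. Its near edge is at row 354 on both fingers; the second carrier's slides are exposed below (row 380). Its far edge (row 70) is already over the plate.

```bash
python3 -m creep '[0,0,0,0,-0.005,0,0.06, 0,0,0,0,-0.005,0,0.06, 0,0,0,0,-0.005,0,0.06, 0,0,0,0,-0.005,0,0.06, 0,0,0,0,-0.005,0,0.06, 0,0,0,0,-0.005,0,0.06, 0,0,0,0,-0.005,0,0.06, 0,0,0,0,-0.005,0,0.06]';python3 - <<'E'
from h import *
c=load("wrist");o=ctrl.get_obs()
y=-.2136;X=np.array([np.cos(y),np.sin(y)]);Y=np.array([-X[1],X[0]])
for p in((210,352),(578,352),(190,70),(607,70)):
    P=ray(c,(np.array(p)+.5)*.64-.5,48.5)[:2]-np.array([588.5,173.5]);print(P@X,P@Y)
E
```

```text
clock: 7.42
ee_pos: [558.2, 28.1, 44.3]
orientation: [-3.142, 0.0, -0.213]
contact_force: [-1.1, -1.0, -0.2]
gripper_width: 0.655
-63.609120964441956 -177.45558272698335
64.80059443960714 -177.39575737284446
-59.519406295200646 -87.61764008581565
63.61976803073259 -87.48766133916969
```

```bash
python3 -m creep '[0,0,0,0,-0.005,0,0.06, 0,0,0,0,-0.005,0,0.06, 0,0,0,0,-0.005,0,0.06, 0,0,0,0,-0.005,0,0.06, 0,0,0,0,-0.005,0,0.06, 0,0,0,0,-0.005,0,0.06]'; python3 st.py
```

```text
clock: 8.18
ee_pos: [564.7, 57.3, 44.4]
orientation: [3.142, -0.0, -0.213]
contact_force: [0.3, -1.4, 0.1]
gripper_width: 0.654
t 8.32 w xy 1.3 -118.2 z 44.48 yaw -0.2125 F w 0.14 -0.37 0.11 std [0.05 0.36 0.04 0.   0.81 0.74 0.29]
```

```bash
python3 -m creep '[0,0,0,0,-0.005,0,0.06, 0,0,0,0,-0.005,0,0.06, 0,0,0,0,-0.005,0,0.06, 0,0,0,0,-0.005,0,0.06, 0,0,0,0,-0.003,0,0.06, 0,0,0,0,-0.002,0,0.06, 0,0,0,0,-0.001,0,0.06, 0,0,0,0,0,0,0.06]'; python3 st.py
```

```text
clock: 9.32
ee_pos: [570.1, 82.5, 44.4]
orientation: [-3.141, -0.0, -0.213]
contact_force: [1.1, -0.0, 0.5]
gripper_width: 0.654
t 9.47 w xy 1.4 -92.9 z 44.45 yaw -0.2132 F w 0.38 -0.33 0.19 std [0.01 0.04 0.02 0.   0.55 0.66 0.28]
```

Now centre ≈ -37. Creep 1 mm per row with force checks.

```bash
python3 -m creep '[0,0,0,0,-0.001,0,0.06, 0,0,0,0,-0.001,0,0.06, 0,0,0,0,-0.001,0,0.06, 0,0,0,0,-0.001,0,0.06]'; python3 st.py
```

```text
clock: 9.98
ee_pos: [570.9, 86.3, 44.4]
orientation: [3.141, -0.0, -0.213]
contact_force: [-0.3, 0.0, 0.5]
gripper_width: 0.654
t 10.12 w xy 1.3 -88.8 z 44.44 yaw -0.2129 F w -0.15 -0.3 -0.01 std [0.02 0.09 0.02 0.   0.48 0.48 0.36]
```

```bash
python3 -m creep '[0,0,0,0,-0.001,0,0.06, 0,0,0,0,-0.001,0,0.06, 0,0,0,0,0,0,0.06]'; python3 st.py
```

```text
clock: 10.5
ee_pos: [571.4, 88.4, 44.4]
orientation: [-3.141, -0.0, -0.213]
contact_force: [-0.4, -0.3, -0.2]
gripper_width: 0.65
t 10.65 w xy 1.3 -86.8 z 44.42 yaw -0.2129 F w -0.36 -0.2 0.16 std [0.01 0.01 0.01 0.   0.31 0.4  0.23]
```

```bash
python3 -m creep '[0,0,0,0,-0.001,0,0.06, 0,0,0,0,0,0,0.06]'; python3 st.py
```

```text
clock: 10.9
ee_pos: [571.6, 89.3, 44.4]
orientation: [3.142, -0.0, -0.213]
contact_force: [-0.0, -0.4, 0.6]
gripper_width: 0.65
t 11.05 w xy 1.3 -85.9 z 44.43 yaw -0.2131 F w 0.19 -0.67 0.32 std [0.01 0.01 0.01 0.   0.39 0.18 0.27]
```

```bash
python3 -m creep '[0,0,0,0,-0.0005,0,0.06, 0,0,0,0,0,0,0.06]'; python3 st.py
```

```text
clock: 11.3
ee_pos: [571.7, 89.7, 44.4]
orientation: [3.142, 0.0, -0.213]
contact_force: [0.4, -0.2, 0.6]
gripper_width: 0.652
t 11.45 w xy 1.3 -85.4 z 44.42 yaw -0.2131 F w -0.06 -1.03 0.02 std [0.01 0.03 0.01 0.   0.67 0.52 0.36]
```

```bash
python3 -m creep '[0,0,0,0,-0.0005,0,0.06, 0,0,0,0,0,0,0.06]'; python3 st.py
```

```text
clock: 11.7
ee_pos: [571.8, 90.2, 44.4]
orientation: [3.142, 0.0, -0.213]
contact_force: [0.1, -0.2, 0.4]
gripper_width: 0.655
t 11.85 w xy 1.3 -84.9 z 44.41 yaw -0.2131 F w 0.12 -0.29 0.22 std [0.01 0.01 0.01 0.   0.11 0.2  0.45]
```

```bash
python3 -m creep '[0,0,0,0,-0.0005,0,0.06, 0,0,0,0,0,0,0.06]'; python3 st.py
```

```text
clock: 12.1
ee_pos: [571.9, 90.8, 44.4]
orientation: [-3.142, -0.0, -0.213]
contact_force: [-0.4, 0.1, 0.1]
gripper_width: 0.654
t 12.25 w xy 1.3 -84.4 z 44.41 yaw -0.213 F w -0.16 -0.14 -0.17 std [0.01 0.02 0.01 0.   0.43 0.14 0.38]
```

```bash
python3 -m creep '[0,0,0,0,-0.0005,0,0.06, 0,0,0,0,0,0,0.06]'; python3 st.py
```

```text
clock: 12.5
ee_pos: [571.9, 91.0, 44.4]
orientation: [3.141, 0.0, -0.213]
contact_force: [-1.6, -1.2, 0.4]
gripper_width: 0.656
t 12.65 w xy 1.3 -84.1 z 44.39 yaw -0.2132 F w -0.68 -1.97 0.33 std [0.01 0.01 0.01 0.   0.52 0.39 0.43]
```

```bash
python3 -m creep '[0,0,0,0,-0.0003,0,0.06, 0,0,0,0,0,0,0.06]'; python3 st.py
```

```text
clock: 12.9
ee_pos: [571.9, 91.1, 44.4]
orientation: [3.141, 0.0, -0.213]
contact_force: [-1.2, -2.3, 1.1]
gripper_width: 0.652
t 13.05 w xy 1.3 -84.0 z 44.38 yaw -0.2133 F w -0.45 -3.08 1.62 std [0.01 0.03 0.01 0.   0.36 0.53 0.34]
```

```bash
python3 -m creep '[0,0,0,0,-0.0003,0,0.06, 0,0,0,0,0,0,0.06]'; python3 st.py
```

```text
clock: 13.3
ee_pos: [571.9, 91.3, 44.4]
orientation: [3.141, 0.0, -0.213]
contact_force: [-1.8, -5.0, 2.0]
gripper_width: 0.654
t 13.45 w xy 1.2 -83.8 z 44.35 yaw -0.2133 F w -1.02 -5.02 2.16 std [0.01 0.02 0.01 0.   0.34 0.33 0.27]
```

```bash
python3 -m creep '[0,0,0,0,-0.0004,0,0.06, 0,0,0,0,0,0,0.06]'; python3 st.py
```

```text
clock: 13.7
ee_pos: [571.9, 91.5, 44.3]
orientation: [3.141, 0.0, -0.214]
contact_force: [-2.4, -5.3, 1.9]
gripper_width: 0.654
t 13.85 w xy 1.2 -83.7 z 44.32 yaw -0.2135 F w -1.73 -5.9 2.38 std [0.   0.01 0.01 0.   0.42 0.44 0.31]
```

```bash
python3 -m creep '[0,0,0,0,-0.0003,0,0.06, 0,0,0,0,0,0,0.06, 0,0,0,0,0,0,0.06, 0,0,0,0,0,0,0.06, 0,0,0,0,0,0,0.06, 0,0,0,0,0,0,0.06]'; python3 st.py
```

```text
clock: 14.6
ee_pos: [571.9, 91.5, 44.3]
orientation: [3.14, 0.001, -0.214]
contact_force: [-2.4, -6.1, 3.4]
gripper_width: 0.655
t 14.75 w xy 1.1 -83.7 z 44.3 yaw -0.2137 F w -1.34 -6.27 3.25 std [0.01 0.01 0.01 0.   0.26 0.33 0.31]
```

```bash
python3 -m creep '[0,0,0,0,-0.0005,0,0.06, 0,0,0,0,0,0,0.06, 0,0,0,0,0,0,0.06, 0,0,0,0,0,0,0.06, 0,0,0,0,0,0,0.06, 0,0,0,0,0,0,0.06]'; python3 st.py
```

```text
clock: 15.5
ee_pos: [571.9, 91.6, 44.3]
orientation: [3.14, 0.001, -0.214]
contact_force: [-3.5, -7.1, 4.1]
gripper_width: 0.654
t 15.65 w xy 1.1 -83.5 z 44.28 yaw -0.2139 F w -2.06 -7.3 3.93 std [0.01 0.01 0.01 0.   0.38 0.35 0.38]
```

```bash
python3 -m creep '[0,0,0,0,0.001,0,0.06, 0,0,0,0,0.004,0,0.06, 0,0,0,0,0.01,0,0.06, 0,0,0,0,0,-0.03,0.06, 0,0,0,0,0,-0.03,0.06, 0,0,0,-0.03,0,0,0, 0,0,0,-0.03,0,0,0, 0,0,0,-0.028,0,0,0]'; python3 -m creep '[0,0,0,0,-0.02,0,0, 0,0,0,0,-0.02,0,0, 0,0,0,0,0,0,0]'; python3 st.py;  python3 - <<'E'
from h import *
im,K,R,t=snap("wrist");cv2.imwrite("pics/w5.png",cv2.resize(im,(800,600),interpolation=cv2.INTER_CUBIC)[:,:,::-1])
E
```

```text
clock: 16.65
ee_pos: [482.4, 97.0, 104.6]
orientation: [-3.141, -0.001, -0.213]
contact_force: [-0.5, -1.2, -0.7]
gripper_width: 0.377
clock: 17.02
ee_pos: [491.9, 137.5, 104.7]
orientation: [-3.14, -0.001, -0.211]
contact_force: [0.4, 0.0, -0.2]
gripper_width: 0.049
t 17.18 w xy -86.7 -57.2 z 104.43 yaw -0.2123 F w 0.25 -0.13 -0.22 std [0.17 0.97 0.17 0.   0.34 0.43 0.46]
```

View pics/w5.png

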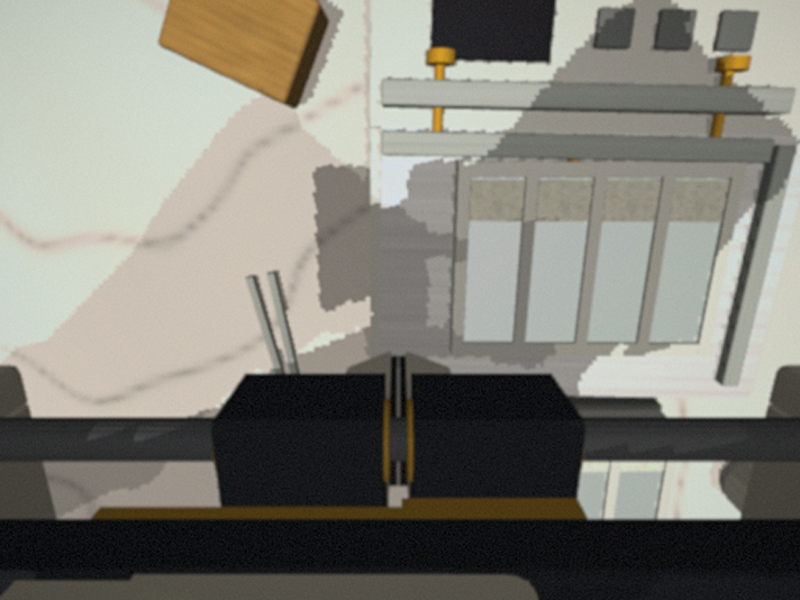

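Wrist view 5: the carrier lies on the plate, its far edge (row 158) at the pad and pin (573,158). The gap to the fence is on the right (fence at ~750), and the left edge is at column ~453.

```bash
python3 - <<'E'
from h import *
c=load("wrist")
y=-.2136;X=np.array([np.cos(y),np.sin(y)]);Y=np.array([-X[1],X[0]])
for n,p,z in(("L",(457,160),48),("L",(451,350),48),("slideL",(469,178),48),("slideR",(728,178),48),("R",(742,165),48),("fence",(772,160),47),("fence",(722,383),47),("near",(580,350),48)):
    P=ray(c,(np.array(p)+.5)*.64-.5,z)[:2]-np.array([588.5,173.5]);print(n,(P@X).round(1),(P@Y).round(1))
E
python3 -m creep '[0,0,0,0,-0.015,0,0, 0,0,0,0,-0.014,0,0, 0,0,0,0,0,0,0]'; python3 st.py
```

```text
L -60.6 17.1
L -60.3 -71.2
slideL -55.1 9.6
slideR 57.8 9.6
R 62.8 15.1
fence 76.1 17.2
fence 75.1 -89.3
near 2.1 -71.2
clock: 17.6
ee_pos: [498.0, 166.4, 104.6]
orientation: [-3.14, -0.0, -0.211]
contact_force: [0.1, -1.0, 0.5]
gripper_width: 0.005
t 17.75 w xy -86.9 -27.4 z 104.36 yaw -0.2118 F w -0.39 -0.3 0.28 std [0.14 0.85 0.12 0.   0.35 0.52 0.13]
```

```bash
python3 -m creep '[0,0,0,0,0,0.02,0, 0,0,0,0,0,0.02,0, 0,0,0,0,0,0.015,0, 0,0,0,0,0,0.005,0, 0,0,0,0,0,0,0]'; python3 st.py
```

```text
clock: 18.38
ee_pos: [497.8, 164.3, 44.4]
orientation: [3.141, 0.0, -0.213]
contact_force: [-0.5, -0.0, -0.3]
gripper_width: 0.003
t 18.52 w xy -86.5 -28.0 z 44.78 yaw -0.2131 F w -0.48 -0.43 -0.0 std [0.16 0.07 0.23 0.   0.13 0.32 0.5 ]
```

```bash
python3 -m creep '[0,0,0,0.002,0,0,0, 0,0,0,0.002,0,0,0, 0,0,0,0.002,0,0,0, 0,0,0,0.002,0,0,0, 0,0,0,0.002,0,0,0, 0,0,0,0.002,0,0,0, 0,0,0,0.001,0,0,0, 0,0,0,0,0,0,0]'; python3 st.py
```

```text
clock: 19.52
ee_pos: [510.5, 161.6, 44.4]
orientation: [3.142, -0.0, -0.213]
contact_force: [-0.0, 0.7, 0.3]
gripper_width: 0.002
t 19.68 w xy -73.8 -28.2 z 44.4 yaw -0.213 F w -0.34 0.55 -0.05 std [0.06 0.02 0.01 0.   0.26 0.29 0.42]
```

```bash
python3 -m creep '[0,0,0,0.0005,0,0,0, 0,0,0,0.0005,0,0,0, 0,0,0,0,0,0,0]'; python3 st.py
python3 - <<'E'
from h import *
im,K,R,t=snap("wrist");cv2.imwrite("pics/w6.png",cv2.resize(im,(800,600),interpolation=cv2.INTER_CUBIC)[:,:,::-1])
E
```

```text
clock: 20.05
ee_pos: [511.5, 161.4, 44.4]
orientation: [3.142, -0.0, -0.213]
contact_force: [0.3, -0.8, -0.2]
gripper_width: 0.003
t 20.2 w xy -72.7 -28.2 z 44.42 yaw -0.2131 F w 0.36 -0.31 0.26 std [0.02 0.02 0.01 0.   0.41 0.27 0.47]
```

View pics/w6.png

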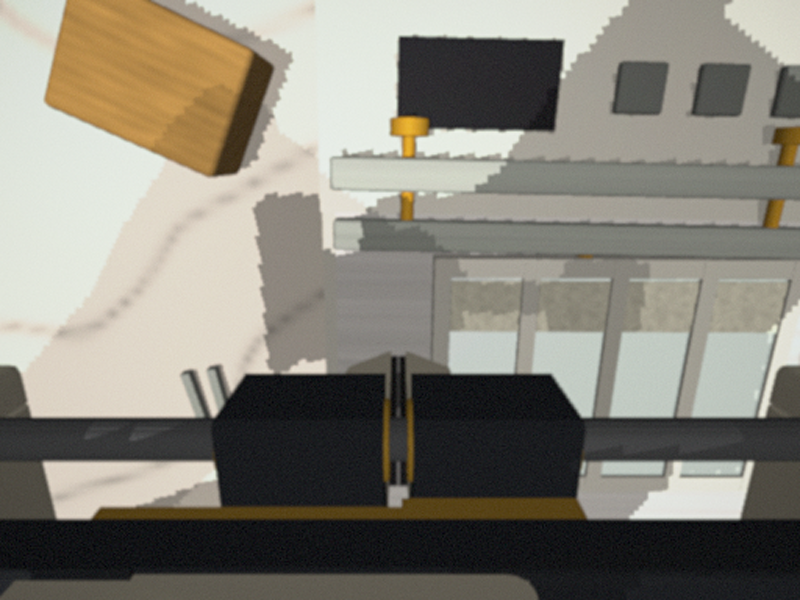

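Run:
```python
from h import *
c=load("wrist")
y=-.2136;X=np.array([np.cos(y),np.sin(y)]);Y=np.array([-X[1],X[0]])
for n,p,z in(("L",(435,260),48),("slideL",(450,279),48),("slideR",(790,279),48)):
    P=ray(c,(np.array(p)+.5)*.64-.5,z)[:2]-np.array([588.5,173.5]);print(n,(P@X).round(1),(P@Y).round(1))
```

```text
L -60.0 16.0
slideL -54.8 9.5
slideR 59.0 9.6
```

```bash
python3 -m creep '[0,0,0,0.001,0,0,0, 0,0,0,0.001,0,0,0, 0,0,0,0.001,0,0,0, 0,0,0,0.001,0,0,0, 0,0,0,0.001,0,0,0, 0,0,0,0.001,0,0,0, 0,0,0,0.001,0,0,0, 0,0,0,0,0,0,0]'; python3 st.py;python3 - <<'E'
from h import *
im,K,R,t=snap("wrist");cv2.imwrite("pics/w7.png",cv2.resize(im[130:310,200:512],None,fx=2.5,fy=2.5,interpolation=cv2.INTER_CUBIC)[:,:,::-1])
E
```

```text
clock: 21.25
ee_pos: [518.4, 159.9, 44.4]
orientation: [3.142, -0.0, -0.213]
contact_force: [-0.3, 0.5, 1.1]
gripper_width: 0.003
t 21.4 w xy -65.7 -28.2 z 44.41 yaw -0.2131 F w -0.65 0.09 0.23 std [0.01 0.01 0.02 0.   0.43 0.57 0.52]
```

View pics/w7.png

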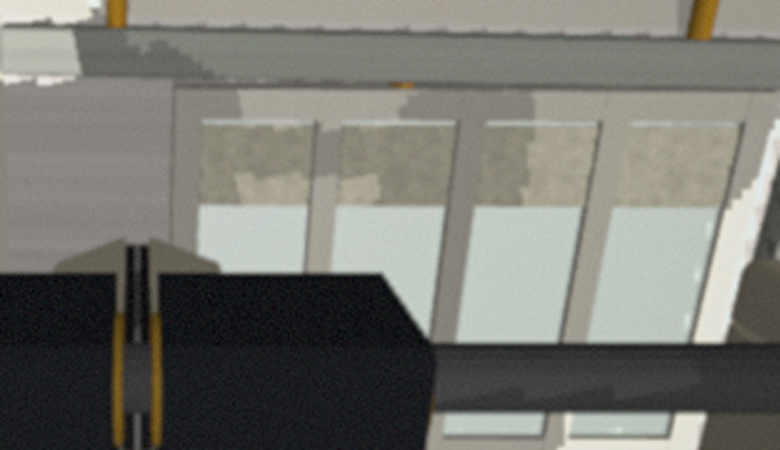

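The crop shows the carrier still flush along the pad (row 88). I compute its left edge (column 175) from the rays.

```bash
python3 - <<'E'
from h import *
c=load("wrist")
y=-.2136;X=np.array([np.cos(y),np.sin(y)]);Y=np.array([-X[1],X[0]])
for n,p in(("L",(175,88)),("L2",(171,235)),("sL",(203,121)),("sR",(742,123))):
    P=ray(c,((p[0]+.5)/2.5-.5+200,(p[1]+.5)/2.5-.5+130),48)[:2]-np.array([588.5,173.5]);print(n,(P@X).round(1),(P@Y).round(1))
E
python3 -m creep '[0,0,0,0.001,0,0,0, 0,0,0,0.001,0,0,0, 0,0,0,0,0,0,0]'; python3 st.py
```

```text
L -57.3 16.6
L2 -57.7 -16.0
sL -51.3 9.6
sR 61.5 9.3
clock: 21.82
ee_pos: [520.4, 159.4, 44.4]
orientation: [3.142, -0.0, -0.213]
contact_force: [-0.2, -0.8, 1.3]
gripper_width: 0.005
t 21.98 w xy -63.6 -28.2 z 44.42 yaw -0.2132 F w -0.35 -0.28 0.27 std [0.01 0.   0.02 0.   0.15 0.45 0.76]
```

```bash
python3 -m creep '[0,0,0,0.001,0,0,0, 0,0,0,0.001,0,0,0, 0,0,0,0.001,0,0,0, 0,0,0,0.0005,0,0,0, 0,0,0,0,0,0,0]'; python3 st.py
```

```text
clock: 22.6
ee_pos: [523.7, 158.7, 44.4]
orientation: [-3.142, -0.0, -0.213]
contact_force: [-0.7, 0.2, -0.0]
gripper_width: 0.0
t 22.75 w xy -60.2 -28.2 z 44.43 yaw -0.2131 F w -0.6 0.25 0.14 std [0.01 0.01 0.02 0.   0.3  0.25 0.5 ]
```

```bash
python3 -m creep '[0,0,0,0.0005,0,0,0, 0,0,0,0.0005,0,0,0, 0,0,0,0,0,0,0]'; python3 st.py
```

```text
clock: 23.12
ee_pos: [524.7, 158.5, 44.4]
orientation: [3.142, -0.0, -0.213]
contact_force: [0.0, -0.5, 0.5]
gripper_width: 0.007
t 23.27 w xy -59.2 -28.2 z 44.42 yaw -0.2131 F w -0.2 0.05 0.41 std [0.02 0.03 0.02 0.   0.52 0.53 0.6 ]
```

```bash
python3 -m creep '[0,0,0,0.0005,0,0,0, 0,0,0,0,0,0,0]'; python3 st.py
```

```text
clock: 23.52
ee_pos: [525.2, 158.4, 44.4]
orientation: [3.142, -0.0, -0.213]
contact_force: [-1.3, 0.1, 0.7]
gripper_width: 0.003
t 23.68 w xy -58.7 -28.2 z 44.41 yaw -0.2131 F w -0.84 -0.21 0.07 std [0.02 0.01 0.01 0.   0.46 0.15 0.47]
```

```bash
python3 -m creep '[0,0,0,0.0005,0,0,0, 0,0,0,0,0,0,0]'; python3 st.py
```

```text
clock: 23.92
ee_pos: [525.6, 158.3, 44.4]
orientation: [3.142, 0.0, -0.213]
contact_force: [-1.1, 0.4, 0.4]
gripper_width: 0.006
t 24.07 w xy -58.2 -28.2 z 44.41 yaw -0.2131 F w -0.7 0.05 0.26 std [0.02 0.01 0.01 0.   0.28 0.28 0.23]
```

```bash
python3 -m creep '[0,0,0,0.0004,0,0,0, 0,0,0,0,0,0,0]'; python3 st.py
```

```text
clock: 24.32
ee_pos: [526.0, 158.2, 44.4]
orientation: [3.142, -0.0, -0.213]
contact_force: [-0.7, 0.1, -0.2]
gripper_width: 0.005
t 24.48 w xy -57.8 -28.2 z 44.41 yaw -0.2131 F w -0.64 -0.14 0.22 std [0.01 0.01 0.01 0.   0.06 0.21 0.31]
```

```bash
python3 -m creep '[0,0,0,0.0004,0,0,0, 0,0,0,0,0,0,0]'; python3 st.py
```

```text
clock: 24.72
ee_pos: [526.4, 158.1, 44.4]
orientation: [3.142, -0.0, -0.213]
contact_force: [-0.2, 0.3, -0.1]
gripper_width: 0.005
t 24.88 w xy -57.4 -28.2 z 44.41 yaw -0.2131 F w -0.69 -0.12 0.49 std [0.01 0.01 0.   0.   0.69 0.43 0.74]
```

```bash
python3 -m creep '[0,0,0,0.0004,0,0,0, 0,0,0,0,0,0,0]'; python3 st.py
```

```text
clock: 25.12
ee_pos: [526.8, 158.0, 44.4]
orientation: [3.142, -0.0, -0.213]
contact_force: [-1.2, 0.5, 0.1]
gripper_width: 0.006
t 25.27 w xy -57.0 -28.2 z 44.41 yaw -0.2131 F w -0.86 -0.03 -0.05 std [0.01 0.01 0.01 0.   0.54 0.28 0.16]
```

```bash
python3 -m creep '[0,0,0,0.0004,0,0,0, 0,0,0,0,0,0,0]'; python3 st.py
```

```text
clock: 25.52
ee_pos: [527.0, 158.0, 44.4]
orientation: [3.141, 0.0, -0.213]
contact_force: [-1.4, 0.1, 1.4]
gripper_width: 0.007
t 25.68 w xy -56.8 -28.2 z 44.38 yaw -0.2129 F w -1.61 0.08 1.33 std [0.   0.01 0.01 0.   0.28 0.39 0.29]
```

Contact with the fence at -57. Build the force up.

```bash
python3 -m creep '[0,0,0,0.0004,0,0,0, 0,0,0,0,0,0,0]'; python3 st.py
```

```text
clock: 25.92
ee_pos: [527.2, 158.1, 44.3]
orientation: [3.141, 0.001, -0.213]
contact_force: [-3.8, 1.1, 2.4]
gripper_width: 0.005
t 26.07 w xy -56.6 -28.1 z 44.33 yaw -0.2128 F w -4.21 0.79 1.3 std [0.02 0.01 0.01 0.   0.43 0.47 0.78]
```

```bash
python3 -m creep '[0,0,0,0.0004,0,0,0, 0,0,0,0,0,0,0]'; python3 st.py
```

```text
clock: 26.32
ee_pos: [527.3, 158.1, 44.3]
orientation: [3.141, 0.001, -0.213]
contact_force: [-5.2, 1.5, 1.8]
gripper_width: 0.003
t 26.48 w xy -56.5 -28.0 z 44.29 yaw -0.2126 F w -5.66 0.96 1.18 std [0.01 0.01 0.   0.   0.13 0.69 0.44]
```

```bash
python3 -m creep '[0,0,0,0.0005,0,0,0, 0,0,0,0,0,0,0, 0,0,0,0,0,0,0, 0,0,0,0,0,0,0, 0,0,0,0,0,0,0, 0,0,0,0,0,0,0]'; python3 st.py
```

```text
clock: 27.22
ee_pos: [527.4, 158.1, 44.3]
orientation: [3.141, 0.002, -0.212]
contact_force: [-6.6, 2.4, 2.5]
gripper_width: 0.003
t 27.38 w xy -56.4 -28.0 z 44.25 yaw -0.2124 F w -6.99 1.11 2.25 std [0.01 0.01 0.01 0.   0.34 0.13 0.6 ]
```

```bash
python3 -m creep '[0,0,0,-0.001,0,0,0, 0,0,0,-0.004,0,0,0, 0,0,0,-0.012,0,0,0, 0,0,0,0,0,-0.03,0, 0,0,0,0,0,-0.04,0, 0,0,0,0,0,-0.04,0, 0,0,0,0.04,0.045,0,0, 0,0,0,0.04,0.045,0,0]';python3 -m creep '[0,0,0,0,0,0,0,0,0,0,0,0,0,0]'
python3 - <<'E'
from h import *
im,K,R,t=snap("wrist");cv2.imwrite("pics/w8.png",cv2.resize(im,(800,600),interpolation=cv2.INTER_CUBIC)[:,:,::-1])
E
```

```text
clock: 28.38
ee_pos: [571.8, 55.8, 155.5]
orientation: [-3.141, -0.003, -0.211]
contact_force: [0.1, 0.1, 0.2]
gripper_width: 0.006
clock: 28.62
ee_pos: [570.5, 56.7, 154.3]
orientation: [-3.141, 0.0, -0.214]
contact_force: [0.1, 0.2, 0.6]
gripper_width: 0.01
```

View pics/w8.png

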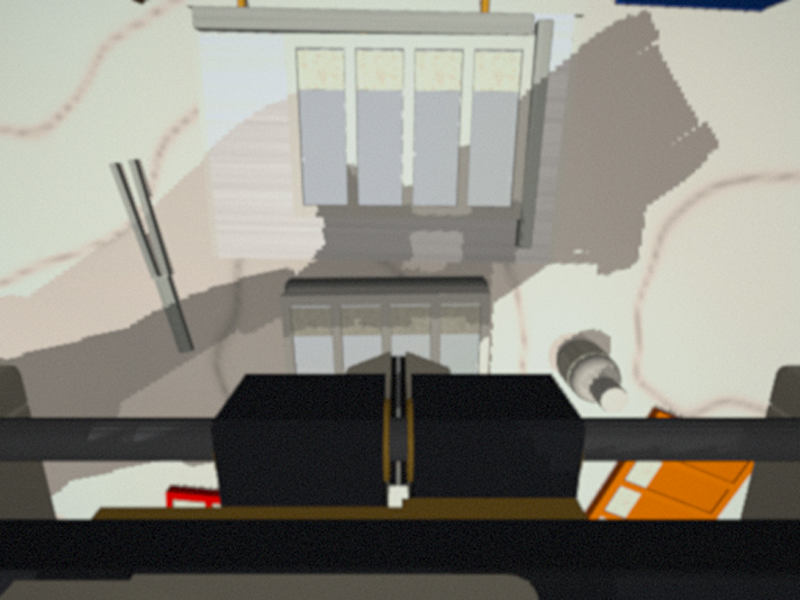

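Run:
```python
from h import *
c=load("wrist")
y=-.2136;X=np.array([np.cos(y),np.sin(y)]);Y=np.array([-X[1],X[0]])
for n,p,z in(("farL",(296,48),48),("farR",(523,49),48),("nearL",(303,205),48),("nearR",(515,206),48),("padL",(196,32),47),("padR",(533,34),47),("fence",(520,244),47),("fenceF",(536,45),47),("second far L",(288,300),41)):
    P=ray(c,(np.array(p)+.5)*.64-.5,z)[:2]-np.array([588.5,173.5]);print(n,(P@X).round(1),(P@Y).round(1))
```

```text
farL -43.2 10.7
farR 70.2 10.4
nearL -44.0 -66.5
nearR 71.7 -67.0
padL -92.6 18.1
padR 74.9 17.3
fence 76.2 -88.1
fenceF 76.8 12.4
second far L -57.4 -122.7
```

```bash
python3 -c "
from bench import ctrl;print(ctrl.finish_job())"
```

```text
the job is handed in; nothing more can be done
None
```

The top carrier is in the home corner, and I handed the job in at about 29 s of the 72 s allowed. No verdict was reported.

- **Slide:** I pushed it flat off the stack with two spread fingertips, slowing down to feel for the end stop.
- **End stop:** it was pressed at about 7.3 N for over half a second.
- **Side fence:** I then pushed it sideways with the closed fingers and held about 7.0 N on the fence for over half a second. Both presses were a little under the 8 N asked for, but inside the 3–11 N band. No reading came near 20 N.

**Last checks:** in the final picture the carrier's slides are centred at about x = 13.7 mm in the warmer's frame, against 13 mm for home. They are square to within about 0.01 rad. The far edge sits at the pad, and its y position matches the earlier views to within about 1 mm.

**Not checked directly:**
- The contact on the stop after I let go rests on that picture and on the pin's 2.5 mm reach; I did not measure it as a force.
- The pictures show no sign that the lower carriers or the bystanders moved. I did not measure them against where they started.

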